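Close the vial tray's spout and tip the vials into that corner

ROBOT

A 6-joint arm with a two-finger parallel gripper is mounted at the origin on a cart in front of the work surface, level with it; the furniture and walls round the work are solid. World frame = base frame: x ahead of the robot, y to its left, z up, the work surface at z = 0. Lengths are in mm, angles in rad, forces in N, time in s.
With the tool pointing down it reaches from about 425 to 950 mm from the base axis. Payload 3.5 kg.
Tool frame: the origin (TCP) lies at the very end of the fingers, on their centre line; the grasp point (between the pads) lies 19 mm behind it; z points along the fingers, y is the line along which they close (so a half turn about z gives the same grasp; the last joint's range is limited). The gripper opens to 85 mm and grips with 20 to 120 N. Pads are 22 mm wide; open, the fingers measure 114 mm over their backs; the gripper's body (76 mm by 85 mm) begins 54 mm behind the grasp point. The pads swing forward as they close: fully open they stand 13 mm farther back than shut.
Start: joints at [-1.266, 0.286, 1.577, -0, 1.279, -0.15], TCP at [296.536, -606.36, 205.825] pointing down, gripper open.
Joint ranges: [-2.77, 2.77], [-0.9, 2.22], [0.21, 2.48], [-1.53, 4.67], [0.24, 2.81], [-2.84, 2.84]. Speed limits (rad/s): [2.79, 2.79, 3.14, 3.14, 3.14, 3.14].

INTERFACE

Orientations are given as [roll, pitch, yaw] about the fixed x, y, z axes, in that order (R = Rz(yaw) Ry(pitch) Rx(roll)).
In Python, from workcell import * gives the robot as it stands. The module is installed in compiled form; this text tells all that it offers.
- The arm moves only by the tool apply_moves, never from a script. Its argument "deltas" is a list of rows, each a list of 7 numbers: the shift along the tool's x, y, z in mm, then the turn, a rotation vector about the tool's x, y, z in rad, then the finger opening in mm, from 0 to 85.4. A call has 1 to 10 rows; each row shifts and turns the commanded pose from where the row before left it, along the tool's axes as they then stand; what a row does not reach is not made up. A row lasts 1/8 s, in which the tool goes at most 62.5 mm and 10.7 degrees, less where a joint would pass 70% of its speed; a pose out of reach is approached as far as the arm can. A call is refused whole if a number of a shift passes 62.5 or a number of a turn 0.188, either way. A call with a gripper value outside its range is refused whole. The fingers move at their own pace and stop on an object; "force" is the grip in N (left out, the last holds). Time passes only in rows, so rows that do not move let the fingers close. It gives the time, the measured TCP pose, the force, the opening and the grip force at its end, in the units of the state.
- sense(): the state, without advancing time (a new reading comes with each control period).
- snapshot(name): name is "scene" or "top" or "wrist"; returns a dict with "color" (384x512x3 uint8, red, green, blue), "z_map" (384x512 float32, mm along the optical axis (not along the pixel's ray), 0 where there is no reading), "intrinsics" (3x3 intrinsics, pixels), "distortion" ([k1, k2, p1, p2, k3] as OpenCV has them; the pictures are not rectified), "eye" and "rotation" of the camera in the world; the wrist camera has in their place "tool_from_camera" (4x4, takes a point from camera to tool coordinates, whose origin is the TCP and whose axes are the flange's). Camera axes: x right, y down, z forward; pixel columns grow to the right and rows downward; lengths in mm; the calibration is good to about 2 mm. A picture is of the moment at which its call begins: read the wrist's pose just before it.
- finish_job(): hands the job in; it is judged then, once.
Trained networks look in the newest picture that a camera, given by its name, has taken for a name from the list of things; names that differ only in an ending like _2 or _b are one class to them, and where a whole thing is asked for, a point or a joint stands for the part that bears it (a point fixed in the world has none). Each returns a list of dicts, best first, with "confidence" (0 to 1); they miss things now and then, are a little off and sometimes report something else, mostly with a low value. They report only what shows in the picture. A call takes as long as a camera call. They do not tell look-alikes from the thing itself.
- find_in(name, camera): "box" ([left, top, right, bottom] in pixels, round what is visible of it).
- masks_of(name, camera): "region" (384x512 bool, what is visible of it) and "box" ([left, top, right, bottom] in pixels, round what is visible of it).
The state is a dict: "time_s": time; "qpos": joint angles; "dq": joint speeds; "joint_efforts": joint torques, N m; "ee_pos": TCP position; "tcp_rot": TCP orientation; "ft_force": force on the tool from outside, world axes, zero at the start; "moment": the same for the moment, N m; "width": finger opening in mm; "grasp_force": force on a finger pad.
Only numpy, scipy, OpenCV 4.12 (cv2) and the standard library are available. Lean on these libraries where they do the work, as an engineer would, in place of code of your own. Each camera call takes 0.05 s, during which the arm holds its last target. There are 200 camera calls.

TASK

Close the open spout of the tray by seating the gate block that fits it (the narrower of the two) fully down, flat and square in the spout's pocket, and let go of it. Then pick the tray up by its handle, clear of the desk, and tilt it down toward the spout corner until all three vials have slid into that corner, without touching the vials. Finish while still holding the tray up and tilted like that, with the gate in place; leave everything else alone.

Things in the scene. Friction and masses are not known exactly. Their poses are not given: they have to be found in the camera images.
- tray: loose grey plastic tray, 0.32 kg: outside 200 (x) by 130 (y) mm, rim 43 mm high, walls 4 mm, inner floor 7 mm above its underside, bridge handle across the middle. Origin at the centre of its underside. The spout, a 37 mm gap, is in the -x end wall beside the -y side wall (spout corner: -x, -y); a porch with the gate pocket juts 27 mm out there. Both the -x end and the -y side must go down.
- handle (a point): middle of the tray's handle bar, 93 mm above the tray's underside: straight bar along the tray's y, 14 mm thick (x), 20 mm tall (83 to 103 mm up), free over 130 mm between two flat posts 22 mm wide at the side walls. Axes as the tray's.
- pocket (a point): centre of the floor of the gate pocket, at (-111.5, -35, 7) mm in the tray's frame; axes as the tray's. The pocket is 49 mm wide (y), 23 mm deep (x), 36 mm high, open at the top, with 37 mm gaps front and back. Seated, the gate stands on this floor, its shoulders about flush with the tray's rim, its tab above.
- corner (a point): outer bottom point of the tray at the spout corner, at (-98, -63, 0) mm in the tray's frame
- gate: the gate block, grey plastic, loose, 50 g, standing upright: body 46 mm wide (y), 20 mm thick (x), 36 mm high, its lowest 4 mm 1.5 mm smaller all round; on top an upright tab 34 mm wide (y), 12 mm thick (x), 35 mm high, so 71 mm in all. Origin at the centre of its underside. A half turn about the vertical is as good.
- gate_grip (a point): point in the middle of the gate's tab, 57 mm above its underside; pinch the tab across its 12 mm thickness (x). Axes as the gate's.
- wide_gate_grip (a point): middle of the tab of a second, otherwise equal gate block whose body is 80 mm wide (for another tray): does not fit; must stay where it stands
- vial_0: screw-cap plastic vial lying loose in the tray, 47 mm long, 13 mm across, 12 g; origin at the middle of its lower side, y along its length. It starts in the +x half of the tray, left (+y) of its middle. It slides on the tray's slick inside once that leans about 15 degrees; 25 to 35 degrees moves it surely.
- vial_1: screw-cap plastic vial lying loose in the tray, 47 mm long, 13 mm across, 12 g; origin at the middle of its lower side, y along its length. It starts in the +x half of the tray, left (+y) of its middle. It slides on the tray's slick inside once that leans about 15 degrees; 25 to 35 degrees moves it surely.
- vial_2: screw-cap plastic vial lying loose in the tray, 47 mm long, 13 mm across, 12 g; origin at the middle of its lower side, y along its length. It starts in the +x half of the tray, left (+y) of its middle. It slides on the tray's slick inside once that leans about 15 degrees; 25 to 35 degrees moves it surely.
- well_plate: flat white well plate, 86 by 128 by 16 mm, on the left; origin at the centre of its underside; must stay where it stands
- notes: pad of yellow notes, 77 by 77 by 12 mm, on the right; origin at the centre of its underside; must stay where it stands
There are look-alikes about, which are no part of the job. Leave any orange or turquoise look-alike of the gate alone.

How it is judged:
By the outcome, as a careful person would: the job done as asked, in the order asked, and still so for the second after the job is handed in, while the arm keeps its last pose, push and grip.
It also fails if it takes over 51 s, if anything falls off the work surface, if the arm or the gripper's body presses on something with over 40 N, if the wrist force passes 120 N, or if a joint passes its speed limit or range.

## Working session

There is one attempt and no reset: what is moved stays moved. The work goes in short steps, Python scripts to look and compute and a tool call to move; the robot and the scene stay as the last step left them, time stands still between calls to the robot, and variables do not carry over. Pictures are saved under pics/ and viewed, at most 10 in all, crops included, and the job is handed in when it is done.

Besides the shell and the picture viewer there is one more tool, called after "Request:" as name(argument=value, ...) on one line, values as JSON. apply_moves: Moves the arm, as the interface text tells. Its arguments: {"type":"object","properties":{"deltas":{"type":"array","items":{"type":"array","items":{"type":"number"}}},"force":{"type":"number"}},"required":["deltas"]}

```bash
mkdir -p pics
cat > h.py <<'E'
from workcell import *
import numpy as np, cv2
from scipy.spatial.transform import Rotation as Ro
def cam(n):
    st=sense(); s=snapshot(n)
    if n=="wrist":
        T=np.eye(4); T[:3,:3]=Ro.from_euler('xyz',st["tcp_rot"]).as_matrix(); T[:3,3]=st["ee_pos"]
        W=T@np.array(s["tool_from_camera"])
    else:
        W=np.eye(4); W[:3,:3]=s["rotation"]; W[:3,3]=s["eye"]
    s["W"]=W; return s
def cloud(s):
    h,w=s["z_map"].shape
    u,v=np.meshgrid(np.arange(w),np.arange(h))
    p=cv2.undistortPoints(np.stack([u,v],-1).reshape(-1,1,2).astype(np.float64),np.array(s["intrinsics"]),np.array(s["distortion"])).reshape(h,w,2)
    z=s["z_map"].astype(float)
    P=np.stack([p[...,0]*z,p[...,1]*z,z],-1)@s["W"][:3,:3].T+s["W"][:3,3]
    P[z<=0]=np.nan
    return P
def save(s,f,box=None,k=1):
    c=s["color"][...,::-1]
    if box: c=c[box[1]:box[3],box[0]:box[2]]
    cv2.imwrite("pics/"+f,cv2.resize(c,None,fx=k,fy=k,interpolation=cv2.INTER_CUBIC))
E
python3 - <<'E'
from h import *
import pickle
for n in("top","scene"):
    s=cam(n); P=cloud(s); save(s,n+"0.png",None,1.5); pickle.dump((s,P),open(n+".pkl","wb"))
    print(n,np.array(s["W"])[:3].round(2).tolist())
    for t in("tray","gate","handle","gate_grip","wide_gate_grip","pocket","well_plate","notes","vial_0"):
        for d in masks_of(t,n):
            m=d["region"]; q=P[m]; print(t,round(d["confidence"],2),[int(x) for x in d["box"]],np.nanmedian(q,0).round(0),np.nanpercentile(q,1,0).round(0),np.nanpercentile(q,99,0).round(0))
E
```

```text
top [[-2.97, -0.01, -1.56, 327.15], [-2.97, -0.01, -1.56, 5.23], [-2.97, -0.01, -1.56, 1303.54]]
tray 0.55 [207, 153, 258, 225] [-1504. -1826.  -527.] [-1712. -2034.  -735.] [-1212. -1534.  -235.]
gate 0.54 [344, 187, 360, 199] [-2613. -2935. -1636.] [-2742. -3064. -1766.] [-2547. -2869. -1571.]
gate 0.46 [325, 212, 341, 220] [-2388. -2710. -1412.] [-2481. -2803. -1504.] [-2340. -2662. -1364.]
gate 0.44 [315, 238, 328, 245] [-2241. -2563. -1265.] [-2355. -2677. -1378.] [-2185. -2507. -1208.]
gate 0.44 [222, 168, 237, 173] [-1515. -1837.  -538.] [-1568. -1890.  -591.] [-1448. -1769.  -471.]
handle 0.76 [206, 149, 259, 228] [-1503. -1825.  -526.] [-1713. -2035.  -737.] [-1204. -1526.  -228.]
handle 0.52 [329, 212, 345, 224] [-2393. -2715. -1417.] [-2549. -2871. -1573.] [-2340. -2662. -1364.]
handle 0.25 [321, 164, 347, 177] [-2452. -2774. -1476.] [-2604. -2926. -1627.] [-2370. -2692. -1394.]
gate_grip 0.59 [327, 213, 346, 223] [-2392. -2714. -1416.] [-2485. -2807. -1509.] [-2340. -2662. -1364.]
gate_grip 0.51 [315, 235, 327, 247] [-2239. -2561. -1263.] [-2339. -2661. -1362.] [-2185. -2
[... 1890 characters left out ...]
99. -2236.  -732.] [-1846. -2283.  -779.] [-1785. -2223.  -718.]
wide_gate_grip 0.79 [322, 213, 349, 239] [-1909. -2346.  -842.] [-1973. -2411.  -906.] [-1882. -2319.  -815.]
wide_gate_grip 0.74 [205, 166, 276, 227] [-1406. -1844.  -340.] [-1692. -2129.  -625.] [-1190. -1627.  -123.]
pocket 0.79 [201, 169, 274, 229] [-1409. -1847.  -343.] [-1690. -2127.  -623.] [-1189. -1627.  -122.]
pocket 0.33 [294, 240, 311, 265] [-1592. -2030.  -525.] [-1640. -2078.  -573.] [-1555. -1992.  -488.]
well_plate 0.69 [164, 159, 195, 178] [-1154. -1591.   -87.] [-1287. -1724.  -220.] [-1054. -1491.    13.]
well_plate 0.48 [199, 168, 270, 230] [-1403. -1840.  -336.] [-1685. -2122.  -618.] [-1189. -1626.  -122.]
```

```bash
sed -i 's/W\[:3,:3\]=s\["rotation"\]/W[:3,:3]=Ro.from_euler("xyz",s["rotation"]).as_matrix()/' h.py
python3 - <<'E'
from h import *
import pickle
for n in("top","scene"):
    s=cam(n); P=cloud(s); pickle.dump((s,P),open(n+".pkl","wb"))
    if n=="top": save(s,"top1.png",(80,100,420,300),2.35)
    else: save(s,"scene1.png",(130,120,400,310),2.9)
    for t in("tray","gate","gate_grip","wide_gate_grip","well_plate","notes","vial_0"):
        for d in masks_of(t,n):
            m=d["region"]; q=P[m]; print(t,round(d["confidence"],2),[int(x) for x in d["box"]],np.nanmedian(q,0).round(0),np.nanpercentile(q,1,0).round(0),np.nanpercentile(q,99,0).round(0),s["color"][m].mean(0).round(0))
E
```

```text
tray 0.96 [209, 152, 257, 225] [559.  68.   8.] [442.   4.   0.] [664. 137. 105.] [131. 127. 129.]
gate 0.44 [346, 185, 361, 198] [ 534. -319.   42.] [ 522. -339.   13.] [ 553. -302.   74.] [ 57. 120. 115.]
gate 0.4 [317, 238, 331, 247] [ 382. -213.   52.] [ 369. -237.    1.] [ 395. -197.   74.] [198. 117.  57.]
gate_grip 0.5 [316, 235, 328, 248] [ 381. -211.   63.] [ 369. -232.   11.] [ 391. -197.   74.] [200. 117.  55.]
gate_grip 0.47 [328, 211, 345, 224] [ 461. -258.   38.] [ 449. -295.   -3.] [ 485. -239.   73.] [125. 114. 110.]
wide_gate_grip 0.53 [325, 160, 350, 173] [ 626. -257.   35.] [ 613. -298.   -1.] [ 647. -222.   75.] [110. 102. 100.]
well_plate 0.85 [108, 159, 148, 186] [602. 413.  14.] [560. 351.  -5.] [647. 475.  21.] [174. 163. 155.]
notes 0.66 [370, 205, 394, 229] [ 469. -414.    9.] [ 431. -456.   -2.] [ 506. -376.   16.] [228. 219. 150.]
tray 0.8 [197, 166, 272, 229] [559.  63.  22.] [438.  -3.  -2.] [694. 184. 102.] [110.  99.  94.]
gate 0.74 [261, 247, 279, 270] [ 377. -226.   35.] [ 368. -246.    4.] [ 394. -203.   71.] [186.  93.  29.]
gate 0.7 [330, 238, 346
[... 369 characters left out ...]
89.   -1.] [ 502. -249.   70.] [107.  96.  91.]
gate_grip 0.55 [329, 235, 348, 267] [ 532. -331.   33.] [ 522. -352.   -1.] [ 618. -296.   72.] [ 67. 114. 101.]
wide_gate_grip 0.55 [323, 214, 351, 238] [ 626. -265.   32.] [ 613. -305.   -3.] [ 664. -209.   70.] [106.  95.  88.]
well_plate 0.58 [163, 156, 196, 176] [607. 394.  12.] [ 242.   -6. -111.] [799. 701. 288.] [181. 170. 156.]
well_plate 0.21 [204, 169, 274, 226] [558.  62.  24.] [438.  -3.   2.] [667. 136. 102.] [108.  98.  94.]
notes 0.87 [334, 271, 374, 303] [ 466. -423.    9.] [ 430. -457.    3.] [ 506. -384.   13.] [240. 225. 140.]
notes 0.38 [204, 169, 272, 225] [558.  63.  23.] [438.  -3.   1.] [668. 137. 102.] [108.  98.  94.]
```

View pics/top1.png

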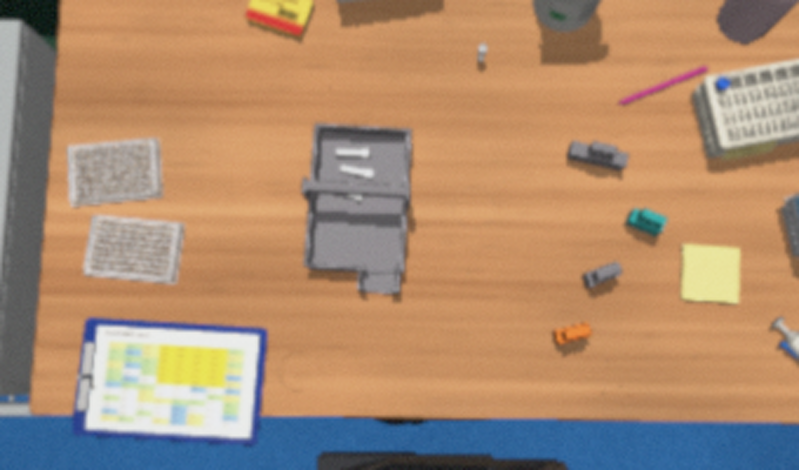

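View pics/scene1.png

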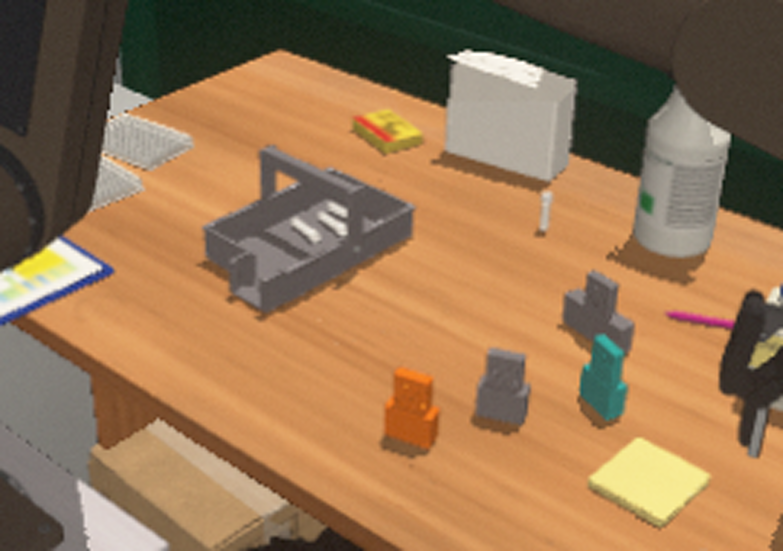

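Candidates in the top view crop: narrow grey (602,275), wide grey (597,155), turquoise (647,222), orange (572,333). The narrow grey one, at about (461,-262), fits the description. The spout porch is at (380,282).

```bash
cat >> h.py <<'E'
def rectfit(P,lo,hi,zlo,zhi):
    "min-area rect of points within a world box; returns centre, sides, angle(deg) of the long side"
    q=P[np.isfinite(P).all(-1)]
    m=(q[:,0]>lo[0])&(q[:,0]<hi[0])&(q[:,1]>lo[1])&(q[:,1]<hi[1])&(q[:,2]>zlo)&(q[:,2]<zhi)
    q=q[m]
    if len(q)<5: return None
    # drop isolated points
    from scipy.spatial import cKDTree
    d=cKDTree(q[:,:2]).query(q[:,:2],k=4)[0][:,3]; q=q[d<np.median(d)*2.5]
    r=cv2.minAreaRect(q[:,:2].astype(np.float32)); b=cv2.boxPoints(r)
    e=[b[1]-b[0],b[2]-b[1]]; e.sort(key=np.linalg.norm)
    a=np.degrees(np.arctan2(e[1][1],e[1][0]))%180
    return np.round(r[0],1),np.round([np.linalg.norm(x) for x in e],1),round(a,1),len(q),np.median(q[:,2]).round(1)
def rows(target,rpy,n=None):
    "delta rows in tool axes from the present measured pose to a target"
    st=sense(); R0=Ro.from_euler('xyz',st["tcp_rot"]); R1=Ro.from_euler('xyz',rpy)
    d=R0.inv().apply(np.array(target)-st["ee_pos"]); w=(R0.inv()*R1).as_rotvec()
    k=n or int(np.ceil(max(np.linalg.norm(d)/55,np.linalg.norm(w)/.17,1)))
    print("pos",np.round(st["ee_pos"],1),"rpy",np.round(st["tcp_rot"],4),"total d",d.round(1),"w",w.round(4),"rows",k)
E
python3 - <<'E'
from h import *
import pickle
for n in("top","scene"):
    s,P=pickle.load(open(n+".pkl","rb"))
    print(n,"tab",rectfit(P,(430,-310),(500,-225),60,85))
    print(n,"body",rectfit(P,(430,-310),(500,-225),20,85))
    print(n,"bar",rectfit(P,(500,-30),(620,160),88,115))
    print(n,"rim",rectfit(P,(400,-30),(700,160),34,56))
print(sense())
print(np.array(cam("wrist")["tool_from_camera"]).round(2).tolist())
rows([461,-262,200],[np.pi,0,np.radians(-90)])
E
```

```text
top tab (array([ 464.4, -263. ]), array([12.3, 34.4], dtype=float32), np.float32(116.8), 46, np.float64(69.2))
top body (array([ 463.5, -261.4]), array([19.8, 44.4], dtype=float32), np.float32(111.9), 101, np.float64(51.0))
top bar (array([565.2,  70.7]), array([ 21.7, 141.5], dtype=float32), np.float32(86.3), 248, np.float64(101.6))
top rim (array([552.9,  70.6]), array([140. , 227.7], dtype=float32), np.float32(176.9), 380, np.float64(41.4))
scene tab (array([ 463.1, -265.8]), array([15.2, 32. ], dtype=float32), np.float32(105.5), 66, np.float64(67.6))
scene body (array([ 459.2, -266.8]), array([17.2, 45. ], dtype=float32), np.float32(118.2), 262, np.float64(43.0))
scene bar (array([565.6,  67. ]), array([ 24.5, 144.5], dtype=float32), np.float32(89.7), 219, np.float64(98.1))
scene rim (array([553.7,  67. ]), array([142.2, 230.4], dtype=float32), np.float32(176.3), 427, np.float64(39.9))
{'time_s': 1.8, 'qpos': array([-1.26597461e+00,  2.86291421e-01,  1.57668593e+00,  3.57087997e-05,
        1.27860485e+00, -1.49986509e-01]), 'dq': array([ 0.00091614,  0.00039834, -0.00042282,  0.00028051, -0.00182083,
       -0.00020423]), 'joint_efforts': array([ 7.24309120e-04, -4.05950224e+01, -2.92927927e+01, -1.19260922e-04,
        5.27535485e-04, -6.87351061e-06]), 'ee_pos': array([ 296.56183474, -606.35475369,  205.83822143]), 'tcp_rot': array([ 3.14157721e+00, -3.22500800e-05,  4.54797940e-01]), 'ft_force': array([0.58596371, 0.17395376, 0.27392176]), 'moment': array([ 0.0324281 , -0.03628106, -0.01839823]), 'grasp_force': 0.0, 'width': 85.06695380379729}
[[0.0, -0.95, -0.31, 79.73], [1.0, 0.0, -0.0, 0.53], [0.0, -0.31, 0.95, -168.52], [0.0, 0.0, 0.0, 1.0]]
pos [ 296.5 -606.4  205.9] rpy [3.1416 0.     0.4548] total d [ 299.  -237.1    5.8] w [ 0.     -0.      2.0256] rows 12
```

Request:
apply_moves(deltas=[[43,-33.7,8,0,0,0,40],[43,-33.7,8,0,0,0,40],[43,-33.7,8,0,0,0,40],[43,-33.7,8,0,0,0,40],[43,-33.7,8,0,0,0,40],[43,-33.7,8,0,0,0,40],[43,-33.7,8,0,0,0,40]])

```text
time_s: 2.72
ee_pos: [464.0, -260.7, 150.0]
tcp_rot: [3.141, -0.0, 0.455]
ft_force: [0.8, 0.4, -0.2]
width: 40.0
grasp_force: 0.0
```

Request:
apply_moves(deltas=[[0,0,0,0,0,-0.1724,40],[0,0,0,0,0,-0.1724,40],[0,0,0,0,0,-0.1724,40],[0,0,0,0,0,-0.1724,40],[0,0,0,0,0,-0.1724,40],[0,0,0,0,0,-0.1724,40],[0,0,0,0,0,-0.1724,40],[0,0,0,0,0,-0.1724,40],[0,0,0,0,0,-0.1724,40],[0,0,0,0,0,0,40]])

```text
time_s: 3.98
ee_pos: [463.4, -262.2, 150.0]
tcp_rot: [3.141, 0.0, 2.004]
ft_force: [-0.4, -0.6, -0.2]
width: 40.0
grasp_force: 0.0
```

Run:
```python
from h import *
s=cam("wrist");P=cloud(s); save(s,"w1.png",None,1.2)
print("tab",rectfit(P,(430,-310),(500,-225),62,85))
print("body",rectfit(P,(430,-310),(500,-225),25,85)); print("desk z",np.nanmedian(P[...,2]))
rows([463,-262,40],[np.pi,0,2.007])
```

```text
tab (array([ 464.2, -264.3]), array([13. , 34.3], dtype=float32), np.float32(111.9), 556, np.float64(71.0))
body (array([ 464.2, -264.1]), array([20. , 45.8], dtype=float32), np.float32(112.0), 1049, np.float64(64.1))
desk z 0.5599417040834851
pos [ 463.3 -262.2  149.9] rpy [3.1415e+00 2.0000e-04 2.0035e+00] total d [  0.4  -0.2 109.9] w [ 0.0001  0.0002 -0.0035] rows 2
```

View pics/w1.png

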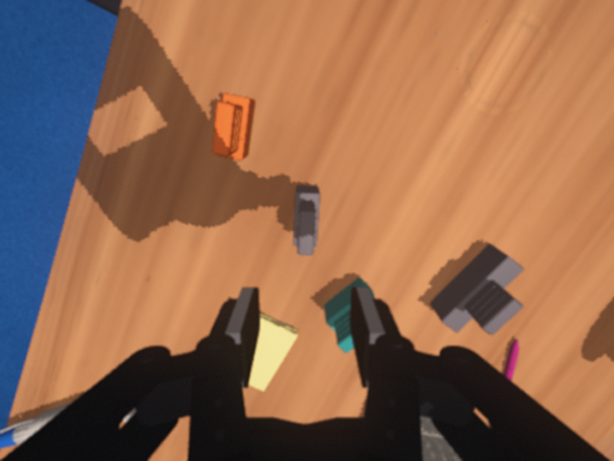

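The wrist view shows the narrow grey gate at (306,220). The fit gives a 46x20 body and a tab top at 71 mm, so this is the one. The wide gate at (475,290), the orange one at (235,125) and the turquoise one at (345,315) stay clear of the path.

Request:
apply_moves(deltas=[[0,0,0,0,0,0.0485,40],[-2.2,0.1,30,0,0,0,40],[0,0,30,0,0,0,40],[0,0,30,0,0,0,40],[0,0,20,0,0,0,40],[0,0,0,0,0,0,40],[0,0,0,0,0,0,0],[0,0,0,0,0,0,0],[0,0,0,0,0,0,0],[0,0,0,0,0,0,0]], force=50)

```text
time_s: 5.28
ee_pos: [465.3, -265.1, 41.4]
tcp_rot: [3.14, 0.003, 1.958]
ft_force: [0.8, -0.6, 5.3]
width: 10.0
grasp_force: 49.4
```

Request:
apply_moves(deltas=[[0,0,0,0,0,0,0],[0,0,-20,0,0,0,0],[0,0,-40,0,0,0,0],[0,0,-50,0,0,0,0],[0,0,0,0,0,0,0]])

```text
time_s: 5.9
ee_pos: [466.5, -266.1, 154.5]
tcp_rot: [3.137, 0.008, 1.958]
ft_force: [0.3, -0.6, -1.5]
width: 9.7
grasp_force: 48.8
```

Run:
```python
from h import *
st=sense();s=cam("wrist");P=cloud(s); save(s,"w2.png",None,1.2)
R=Ro.from_euler('xyz',st["tcp_rot"]); Q=R.inv().apply((P-st["ee_pos"]).reshape(-1,3)).reshape(P.shape)
for t in("gate","gate_grip"):
  for d in masks_of(t,"wrist"):
    q=Q[d["region"]]; print(t,d["confidence"],d["box"],np.nanpercentile(q,[1,50,99],axis=0).round(1).tolist())
rows([463,-262,150],[np.pi,0,1.955])
print(st["width"],st["grasp_force"],st["ft_force"])
```

```text
gate 0.92 [172.8, 74.1, 208.4, 129.9] [[51.0, -66.3, 80.9], [74.1, -55.0, 98.9], [95.2, -47.7, 146.9]]
gate 0.83 [238.0, 175.6, 270.3, 283.1] [[-15.7, -10.4, -31.2], [15.2, -0.6, -15.6], [23.9, 9.3, 154.4]]
gate 0.76 [275.8, 223.9, 316.6, 274.8] [[-85.5, 28.9, 83.2], [-70.9, 46.6, 117.8], [-59.3, 63.0, 147.8]]
gate_grip 0.75 [237.8, 179.3, 270.2, 283.6] [[-15.2, -10.1, -31.4], [15.2, -0.6, -16.9], [23.9, 10.6, 153.5]]
gate_grip 0.67 [280.0, 220.7, 312.9, 277.8] [[-85.9, 26.5, 82.7], [-70.9, 46.3, 118.1], [-58.9, 62.9, 150.2]]
gate_grip 0.58 [171.4, 75.8, 206.1, 129.9] [[50.1, -71.9, 80.9], [73.9, -55.1, 100.0], [95.2, -47.8, 153.3]]
pos [ 463.3 -263.4  148.2] rpy [-3.1402e+00 -2.6000e-03  1.9579e+00] total d [ 1.4  0.3 -1.8] w [-0.0014 -0.0026  0.0029] rows 1
9.74076985155022 48.8464093208313 [ 0.29637775 -0.58373685 -1.45076699]
```

View pics/w2.png

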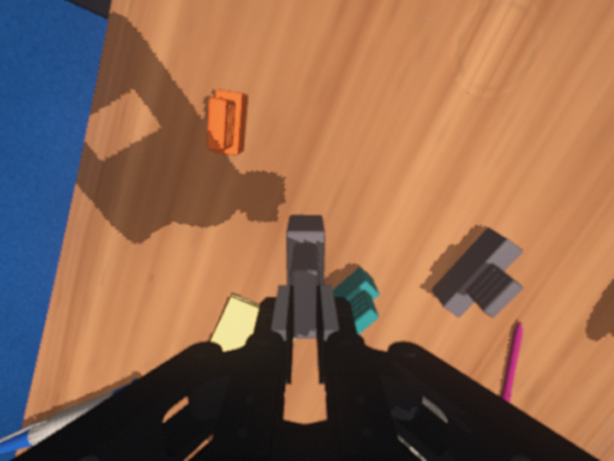

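The gate is held, and the tab, body and pads are visible at (305,270). Next I'm moving to just short of the pocket for a close look.

Request:
apply_moves(deltas=[[44.4,15.5,0,0,0,0,0],[44.4,15.5,0,0,0,0,0],[44.4,15.5,0,0,0,0,0],[44.4,15.5,0,0,0,0,0],[44.4,15.5,0,0,0,0,0],[0,0,0,0,0,0.15,0],[0,0,0,0,0,0.15,0],[0,0,0,0,0,0.148,0],[0,0,0,0,0,0,0],[0,0,0,0,0,0,0]])

```text
time_s: 7.3
ee_pos: [451.4, -29.2, 148.5]
tcp_rot: [-3.139, -0.001, 1.512]
ft_force: [-1.5, -0.8, -0.9]
width: 9.7
grasp_force: 48.9
```

Run:
```python
from h import *
import pickle
st=sense();s=cam("wrist");P=cloud(s); save(s,"w3.png",None,1.5)
pickle.dump((st,s,P),open("w3.pkl","wb"))
R=Ro.from_euler('xyz',st["tcp_rot"]); Q=R.inv().apply((P-st["ee_pos"]).reshape(-1,3)).reshape(P.shape)
print(st["ee_pos"],st["tcp_rot"])
print("bar",rectfit(P,(500,-30),(620,160),88,115))
print("rim",rectfit(P,(400,-30),(700,160),36,56))
for k,(a,b) in dict(tab=(-34,-29),sh=(0,10)).items(): print(k,rectfit(Q,(-40,-25),(40,25),a,b))
```

```text
[451.38509033 -29.20656264 148.54729686] [-3.13907688e+00 -5.76735171e-04  1.51184087e+00]
bar (array([566.4,  49.9]), array([ 22.1, 102. ], dtype=float32), np.float32(85.1), 4868, np.float64(102.6))
rim (array([552.2,  56.7]), array([112.9, 228.3], dtype=float32), np.float32(175.7), 3641, np.float64(42.8))
tab (array([ 1.4, -1.2]), array([30.3, 30.5], dtype=float32), np.float32(132.3), 1227, np.float64(-30.1))
sh (array([ 8.4, -0.4]), array([20. , 30.9], dtype=float32), np.float32(0.6), 765, np.float64(5.0))
```

View pics/w3.png

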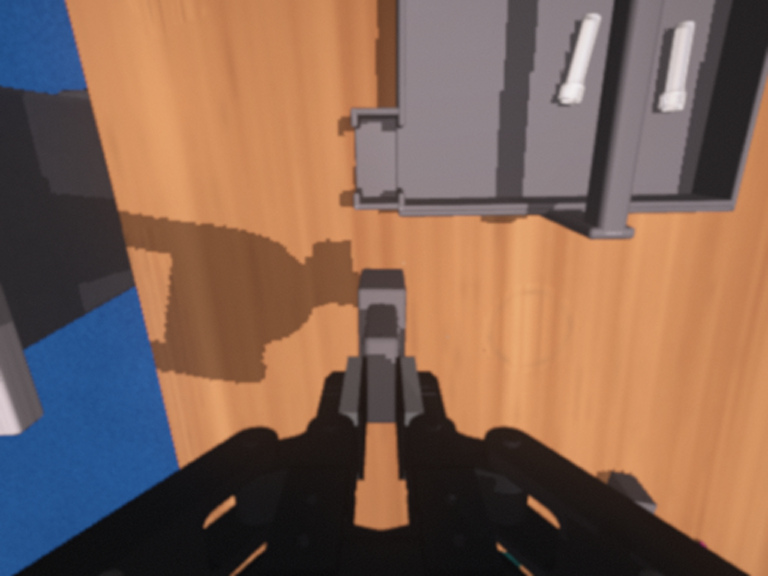

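The pocket is at (378,160), with the gate at (383,310). Now I'll measure the porch walls and the gate's edges.

```bash
cat > m.py <<'E'
from h import *
def porch(P,pc=(452.6,41),a=None):
    q=P[np.isfinite(P).all(-1)]
    rim=q[(abs(q[:,2]-43)<3.5)&(q[:,0]>425)&(q[:,0]<700)&(q[:,1]>-30)&(q[:,1]<160)]
    # long -y wall: robust line over x 480..640
    w=rim[(rim[:,0]>475)&(rim[:,0]<540)|(rim[:,0]>590)&(rim[:,0]<650)]; w=w[w[:,1]<25]
    vx,vy,_,_=cv2.fitLine(w[:,:2].astype(np.float32),cv2.DIST_HUBER,0,.01,.01).ravel()
    ang=np.arctan2(vy,vx); ang=(ang+np.pi/2)%np.pi-np.pi/2
    c,s_=np.cos(ang),np.sin(ang)
    F=lambda p:np.stack([(p[:,0]-pc[0])*c+(p[:,1]-pc[1])*s_,-(p[:,0]-pc[0])*s_+(p[:,1]-pc[1])*c,p[:,2]],-1)
    r=F(rim); print("tray yaw deg",np.degrees(ang),len(w),"wall mid local y",np.median(F(w)[:,1]),"(nominal -28)")
    for nm,m,ax in(("-y side",(abs(r[:,0])<9)&(r[:,1]<-15)&(r[:,1]>-40),1),("+y side",(abs(r[:,0])<9)&(r[:,1]>15)&(r[:,1]<40),1),
                   ("front",(abs(r[:,0]+14)<6)&(abs(r[:,1])>19.5)&(abs(r[:,1])<23.5),0),("endwall",(abs(r[:,0]-14)<8)&(r[:,1]>35)&(r[:,1]<80),0)):
        v=r[m][:,ax]; print(nm,len(v),np.percentile(v,[3,50,97]).round(1) if len(v) else None)
    return ang
E
python3 - <<'E'
from m import *
import pickle
st,s,P=pickle.load(open("w3.pkl","rb"))
porch(P)
R=Ro.from_euler('xyz',st["tcp_rot"]); Q=R.inv().apply((P-st["ee_pos"]).reshape(-1,3)).reshape(P.shape)
q=Q[np.isfinite(Q).all(-1)]
for lo,hi in((-33,-29),(2,6),(6,40)):
    m=(q[:,2]>lo)&(q[:,2]<hi)&(abs(q[:,0])<40)&(abs(q[:,1])<(8 if lo<0 else 14))
    print(lo,hi,m.sum(),np.percentile(q[m],[2,50,98],axis=0).round(1).tolist())
E
```

```text
tray yaw deg -2.532149 1046 wall mid local y -29.962804708301938 (nominal -28)
-y side 99 [-28.8 -26.9 -25.1]
+y side 122 [23.5 25.4 27.4]
front 46 [-15.1 -13.2 -11.3]
endwall 309 [12.  13.6 15.3]
-33 -29 1113 [[-14.9, -5.4, -32.1], [2.9, -0.3, -30.1], [16.6, 4.8, -29.1]]
2 6 626 [[-5.9, -9.9, 3.2], [17.1, 0.3, 4.9], [23.2, 9.2, 5.9]]
6 40 442 [[9.1, -10.2, 6.1], [23.3, -0.3, 17.9], [23.7, 9.6, 35.3]]
```

Run:
```python
from m import *
import pickle
st,s,P=pickle.load(open("w3.pkl","rb"))
q=P[np.isfinite(P).all(-1)]
def line(m,nm):
    w=q[m]; vx,vy,x0,y0=cv2.fitLine(w[:,:2].astype(np.float32),cv2.DIST_HUBER,0,.01,.01).ravel()
    a=np.degrees(np.arctan2(vy,vx)); print(nm,len(w),round((a+45)%90-45,2),x0,y0)
z=abs(q[:,2]-43)<1.5
line(z&(q[:,0]>475)&(q[:,0]<645)&(abs(q[:,0]-566)>25)&(q[:,1]<25)&(q[:,1]>-5),"side top")
line(z&(abs(q[:,0]-466)<12)&(q[:,1]>72)&(q[:,1]<150),"end top")
line(z&(q[:,0]>650)&(q[:,0]<685)&(q[:,1]>15)&(q[:,1]<150),"far end")
b=(abs(q[:,2]-103)<2)&(abs(q[:,0]-566)<22)&(q[:,1]>8)&(q[:,1]<120); line(b,"bar top")
f=(q[:,2]<9)&(q[:,2]>5)
for y in range(70,121,10):
    m=z&(abs(q[:,0]-466)<12)&(abs(q[:,1]-y)<5); print(y,m.sum(),np.median(q[m][:,0]) if m.any() else 0)
rows([452.6,41,150],[np.pi,0,np.radians(86.5)])
```

```text
side top 922 -2.56 556.35284 6.292598
end top 325 -2.49 468.68427 96.30276
far end 440 -1.85 662.1749 49.198196
bar top 3050 -2.68 564.2384 56.08928
70 114 465.7527630600954
80 68 468.00337687691047
90 65 468.3753103166102
100 71 468.822734073375
110 67 469.2661921117159
120 35 469.64921993094094
pos [451.6 -29.3 148.9] rpy [-3.1398e+00 -4.0000e-04  1.5114e+00] total d [70.2 -3.2 -1.1] w [-0.0018 -0.0004  0.0017] rows 2
```

Request:
apply_moves(deltas=[[0,0,0,0,0,-0.015,0],[34.5,-0.8,0,0,0,0,0],[34.5,-0.9,0,0,0,0,0],[0,0,25,0,0,0,0],[0,0,23,0,0,0,0],[0,0,0,0,0,0,0],[0,0,0,0,0,0,0],[0,0,0,0,0,0,0]])

```text
time_s: 8.35
ee_pos: [454.6, 39.4, 103.1]
tcp_rot: [3.139, 0.0, 1.525]
ft_force: [0.4, 0.3, -0.8]
width: 9.6
grasp_force: 48.9
```

Run:
```python
from m import *
import pickle
for i in range(3):
    st=sense(); s=cam("wrist"); print(np.round(st["ee_pos"],2),np.round(st["tcp_rot"],4))
P=cloud(s); save(s,"w4.png",(130,60,390,255),3); pickle.dump((st,s,P),open("w4.pkl","wb"))
porch(P)
R=Ro.from_euler('xyz',st["tcp_rot"]); Q=R.inv().apply((P-st["ee_pos"]).reshape(-1,3)).reshape(P.shape)
q=Q[np.isfinite(Q).all(-1)]
for lo,hi in((-35,-26),(1,9),(9,35)):
    m=(q[:,2]>lo)&(q[:,2]<hi)&(abs(q[:,0])<40)&(abs(q[:,1])<(8 if lo<0 else 14))
    print(lo,hi,m.sum(),np.percentile(q[m],[2,50,98],axis=0).round(1).tolist() if m.any() else 0)
```

```text
[454.65  39.36 103.12] [3.1392e+00 2.0000e-04 1.5249e+00]
[454.55  39.4  103.04] [3.1393e+00 2.0000e-04 1.5249e+00]
[454.4   39.43 102.85] [3.1397e+00 1.0000e-04 1.5248e+00]
tray yaw deg -2.8007872 1167 wall mid local y -28.78567229669826 (nominal -28)
-y side 0 None
+y side 126 [24.6 26.5 28. ]
front 47 [-14.9 -13.2 -11.5]
endwall 341 [11.6 13.5 15.4]
-35 -26 1282 [[-14.7, -6.4, -34.0], [4.1, -0.3, -30.0], [17.2, 5.4, -27.3]]
1 9 731 [[-5.6, -10.2, 2.6], [17.5, -0.3, 5.1], [23.5, 9.3, 8.1]]
9 35 333 [[22.8, -9.6, 9.3], [23.3, -0.3, 20.8], [23.7, 9.1, 34.4]]
```

View pics/w4.png

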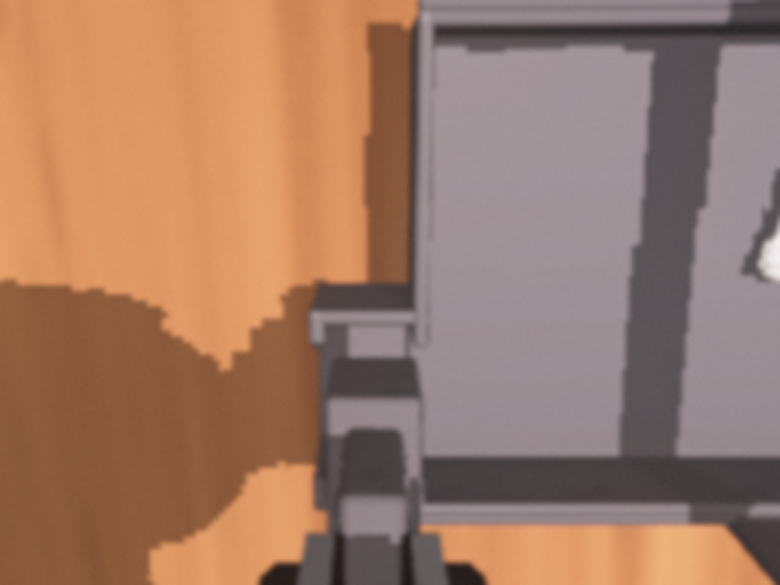

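The gate hangs over the pocket: its front edge is at (375,390) and the pocket's inner wall is at (365,325). It is close to aligned, so I'll let it settle and then check.

Request:
apply_moves(deltas=[[0.7,0,0,0,0,0,0],[0,0,0,0,0,0,0],[0,0,0,0,0,0,0],[0,0,0,0,0,0,0],[0,0,0,0,0,0,0]])

```text
time_s: 9.12
ee_pos: [453.7, 40.3, 101.8]
tcp_rot: [-3.142, -0.0, 1.525]
ft_force: [-0.0, -0.0, -0.7]
width: 9.5
grasp_force: 48.9
```

Run:
```python
from m import *
s=cam("wrist"); st=sense(); print(np.round(st["ee_pos"],2),np.round(st["tcp_rot"],4))
porch(cloud(s))
```

```text
[453.68  40.32 101.81] [-3.1415 -0.      1.5249]
tray yaw deg -2.799585 1220 wall mid local y -28.914513162148758 (nominal -28)
-y side 0 None
+y side 138 [24.1 26.3 28. ]
front 45 [-14.9 -13.3 -11.7]
endwall 348 [11.6 13.4 15.4]
```

Request:
apply_moves(deltas=[[0,-0.6,0,0,0,0,0],[0,0,8,0,0,0,0],[0,0,8,0,0,0,0],[0,0,5,0,0,0,0],[0,0,5,0,0,0,0],[0,0,0,0,0,0,0],[0,0,0,0,0,0,0]])

```text
time_s: 10.05
ee_pos: [453.3, 40.3, 76.0]
tcp_rot: [3.141, 0.0, 1.525]
ft_force: [0.3, 1.2, -0.8]
width: 10.1
grasp_force: 48.9
```

Request:
apply_moves(deltas=[[0,0,6,0,0,0,0],[0,0,6,0,0,0,0],[0,0,6,0,0,0,0],[0,0,4,0,0,0,0],[0,0,0,0,0,0,0]])

```text
time_s: 10.68
ee_pos: [452.7, 40.4, 53.3]
tcp_rot: [-3.14, -0.0, 1.525]
ft_force: [0.3, 0.3, -0.5]
width: 10.0
grasp_force: 48.9
```

Request:
apply_moves(deltas=[[0,0,3,0,0,0,0],[0,0,3,0,0,0,0],[0,0,2,0,0,0,0],[0,0,0,0,0,0,0],[0,0,0,0,0,0,0]])

```text
time_s: 11.3
ee_pos: [454.8, 40.3, 48.3]
tcp_rot: [3.139, 0.0, 1.525]
ft_force: [-3.1, -0.3, 10.5]
width: 9.4
grasp_force: 50.2
```

Request:
apply_moves(deltas=[[0,0,0,0,0,0,30],[0,0,0,0,0,0,30],[0,0,0,0,0,0,30],[0,0,-40,0,0,0,30],[0,0,-60,0,0,0,30],[-40,0,0,0,0,0,30],[0,0,0,0,0,0,50],[0,0,0,0,0,0,50]])

```text
time_s: 12.3
ee_pos: [450.6, 0.7, 145.0]
tcp_rot: [-3.14, -0.001, 1.524]
ft_force: [-0.3, 0.6, -0.3]
width: 50.2
grasp_force: 0.0
```

Run:
```python
from m import *
st=sense();s=cam("wrist");P=cloud(s); save(s,"w5.png",None,1.5)
print(st["ee_pos"],st["tcp_rot"],st["width"])
ang=porch(P); q=P[np.isfinite(P).all(-1)]
c,s_=np.cos(ang),np.sin(ang); d=q-[452.7,40.5,0]; r=np.stack([d[:,0]*c+d[:,1]*s_,-d[:,0]*s_+d[:,1]*c,q[:,2]],-1)
m=(abs(r[:,0])<11)&(abs(r[:,1])<24)&(r[:,2]>60); print("tab",np.percentile(r[m],[2,50,98],axis=0).round(1).tolist())
m=(abs(r[:,0])<9)&(r[:,1]>18)&(r[:,1]<22); print("shoulder+y z",np.percentile(r[m][:,2],[10,50,90]))
m=(abs(r[:,0])<9)&(r[:,1]<-18)&(r[:,1]>-22); print("shoulder-y z",np.percentile(r[m][:,2],[10,50,90]) if m.any() else None)
b=(abs(q[:,2]-103)<2)&(abs(q[:,0]-566)<22)&(q[:,1]>8)&(q[:,1]<140); print("bar top",rectfit(P,(540,-40),(600,160),100,108))
for y in(30,50,60,70,80,90,100):
    m=(abs(q[:,2]-103)<2)&(abs(q[:,1]-y)<4)&(abs(q[:,0]-566)<22); print(y,np.percentile(q[m][:,0],[3,50,97]).round(1) if m.any() else None)
```

```text
[450.63042437   0.65860813 144.98661859] [-3.13994034e+00 -7.20522086e-04  1.52415258e+00] 50.18944683297069
tray yaw deg -2.7048366 958 wall mid local y -29.381715214607887 (nominal -28)
-y side 115 [-29.  -26.6 -16.5]
+y side 271 [16.3 21.5 27.3]
front 39 [-14.6 -12.9 -11.3]
endwall 287 [11.6 13.4 15.4]
tab [[-4.8, -16.4, 67.5], [1.6, 1.4, 78.2], [8.1, 17.1, 80.3]]
shoulder+y z [42.40475519 43.32494442 44.21556971]
shoulder-y z [42.27447924 43.13679948 43.88951618]
bar top (array([567. ,  63.6]), array([ 22.1, 128.7], dtype=float32), np.float32(85.7), 4494, np.float64(103.0))
30 [557.2 563.1 569.9]
50 [558.  563.8 570.9]
60 [559.  564.9 571.2]
70 [559.3 564.8 571.5]
80 [559.9 565.6 572.2]
90 [559.8 565.8 572.6]
100 [560.4 566.2 572.7]
```

View pics/w5.png

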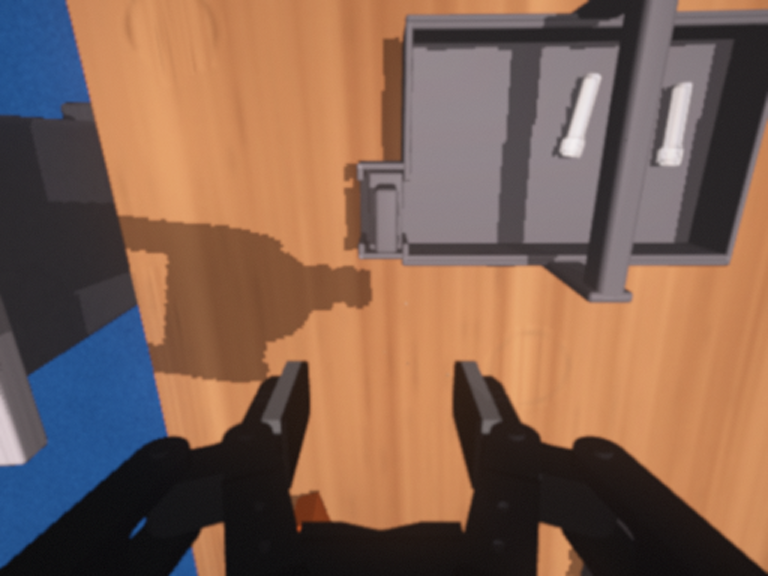

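The gate is seated: both shoulders are at 43 mm, the tab top is at 78 mm, and it shows square in the pocket at (385,212). Next is the handle.

Request:
apply_moves(deltas=[[24.8,37.2,0,0,0,0,50],[24.8,37.2,0,0,0,0,50],[24.9,37.2,0,0,0,0,50],[0,0,0,0,0,0,50],[0,0,0,0,0,0,50],[0,0,0,0,0,0,50],[0,0,0,0,0,0,50],[0,0,0,0,0,0,50]])

```text
time_s: 13.35
ee_pos: [565.9, 69.4, 146.1]
tcp_rot: [3.141, -0.0, 1.524]
ft_force: [-0.0, 1.2, 0.7]
width: 49.9
grasp_force: 0.0
```

Request:
apply_moves(deltas=[[0,0,24,0,0,0,50],[0,0,24,0,0,0,50],[0,0,24,0,0,0,50],[0,0,0,0,0,0,50],[0,0,0,0,0,0,50],[0,0,0,0,0,0,0],[0,0,0,0,0,0,0],[0,0,0,0,0,0,0],[0,0,0,0,0,0,0],[0,0,0,0,0,0,0]], force=100)

```text
time_s: 14.6
ee_pos: [566.7, 69.7, 75.3]
tcp_rot: [3.14, 0.0, 1.525]
ft_force: [-1.7, 0.1, 6.4]
width: 8.4
grasp_force: 98.4
```

Request:
apply_moves(deltas=[[0,0,-5,0,0,0,0],[0,0,-10,0,0,0,0],[0,0,-15,0,0,0,0],[0,0,-20,0,0,0,0],[0,0,0,0,0,0,0],[0,0,0,0,0,0,0]])

```text
time_s: 15.35
ee_pos: [566.1, 69.7, 124.0]
tcp_rot: [3.141, -0.0, 1.525]
ft_force: [-0.6, 0.2, -4.0]
width: 8.2
grasp_force: 98.2
```

Request:
apply_moves(deltas=[[0,0,-15,0,0,0,0],[0,5,-25,0,0,0,0],[0,10,-30,0,0,0,0],[0,10,-30,0,0,0,0],[0,10,-20,0,0,0,0],[0,5,-10,0,0,0,0],[0,0,0,0,0,0,0],[0,0,0,0,0,0,0]])

```text
time_s: 16.35
ee_pos: [605.1, 67.9, 252.2]
tcp_rot: [-3.138, -0.0, 1.525]
ft_force: [0.8, 0.4, -4.9]
width: 8.4
grasp_force: 98.3
```

Request:
apply_moves(deltas=[[0,0,0,-0.02,0.02,0,0],[0,0,0,-0.05,0.05,0,0],[0,0,0,-0.07,0.07,0,0],[0,0,0,-0.07,0.07,0,0],[0,0,0,-0.07,0.07,0,0],[0,0,0,-0.07,0.07,0,0],[0,0,0,-0.05,0.05,0,0],[0,0,0,-0.03,0.03,0,0],[0,0,0,0,0,0,0],[0,0,0,0,0,0,0]])

```text
time_s: 17.6
ee_pos: [605.8, 67.7, 253.6]
tcp_rot: [2.685, -0.415, 1.623]
ft_force: [0.3, -0.5, -4.3]
width: 8.3
grasp_force: 98.3
```

Run:
```python
from h import *
st=sense(); print({k:np.round(v,3) for k,v in st.items()})
s=cam("scene"); save(s,"s6.png",(130,70,330,270),2.9)
w=cam("wrist"); save(w,"w6.png",None,1)
a=cv2.imread("pics/s6.png"); b=cv2.imread("pics/w6.png")
a=cv2.resize(a,(384,384)); b=cv2.resize(b,(410,307)); c=np.zeros((384,794,3),np.uint8); c[:,:384]=a; c[:307,384:]=b; cv2.imwrite("pics/c6.png",c)
```

```text
{'time_s': np.float64(17.6), 'qpos': array([-0.284, -0.126,  2.018,  0.618,  0.999, -0.514]), 'dq': array([ 0.006,  0.004, -0.015,  0.01 , -0.003, -0.001]), 'joint_efforts': array([-1.5000e-01, -2.7104e+01, -3.2090e+01,  1.6190e+00, -4.7400e-01,
        2.3000e-02]), 'ee_pos': array([605.809,  67.749, 253.581]), 'tcp_rot': array([ 2.685, -0.415,  1.623]), 'ft_force': array([ 0.335, -0.543, -4.307]), 'moment': array([-0.567,  0.573, -0.055]), 'grasp_force': np.float64(98.29), 'width': np.float64(8.296)}
```

View pics/c6.png

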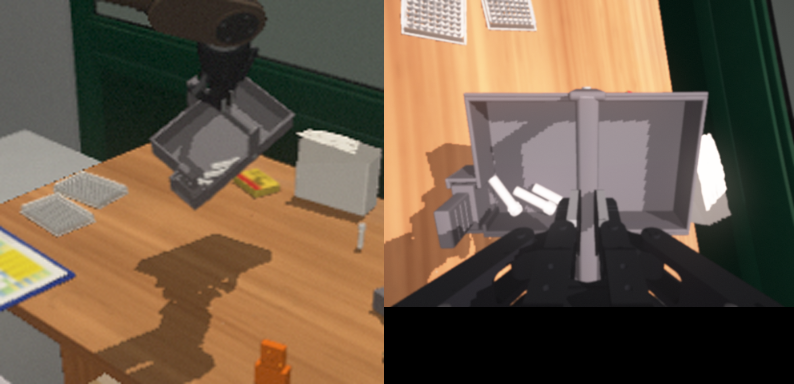

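```bash
cat > t.py <<'E'
from h import *
def trayframe(P,st):
    R=Ro.from_euler('xyz',st["tcp_rot"]).as_matrix(); Rt=np.stack([R[:,1],R[:,0],-R[:,2]],1)
    return (P-st["ee_pos"])@Rt+[0,0,74]
E
python3 - <<'E'
from t import *
st=sense()
for cn in("wrist","scene"):
    s=cam(cn);P=cloud(s);L=trayframe(P,st)
    if cn=="wrist": save(s,"w7.png",(20,90,340,290),2.5)
    q=L[np.isfinite(L).all(-1)]
    q=q[(abs(q[:,0])<180)&(abs(q[:,1])<100)&(q[:,2]>-20)&(q[:,2]<120)]
    f=q[(abs(q[:,0])<80)&(abs(q[:,1])<50)&(q[:,2]<12)]; print(cn,"floor z",np.percentile(f[:,2],[5,50,95]) if len(f) else None)
    m=(q[:,0]<-101)&(q[:,1]<0); g=q[m&(q[:,2]>47)]
    print("above rim",len(g),np.percentile(g,[2,50,98],axis=0).round(1).tolist() if len(g) else None)
    g=q[m&(abs(q[:,0]+111.5)<8)&(abs(abs(q[:,1]+35)-20)<2)]; print("shoulder",len(g),np.percentile(g,[5,50,95],axis=0).round(1).tolist() if len(g) else None)
    for d in masks_of("vial_0",cn): print("vial",round(d["confidence"],2),[int(x) for x in d["box"]],np.nanmedian(L[d["region"]],0).round(0),np.nanpercentile(L[d["region"]],[4,96],axis=0).round(0).tolist())
print(np.round(st["ft_force"],1))
E
```

```text
wrist floor z [4.00804475 6.06177998 8.03266618]
above rim 2379 [[-118.2, -52.1, 48.3], [-108.3, -32.9, 73.3], [-106.6, -20.0, 80.9]]
shoulder 306 [[-118.2, -56.5, 16.0], [-107.4, -16.5, 41.8], [-103.9, -14.5, 46.2]]
vial 0.72 [131, 220, 173, 270] [-85. -38.  19.] [[-97.0, -57.0, 14.0], [-73.0, -19.0, 22.0]]
vial 0.59 [163, 235, 216, 268] [-54. -45.  19.] [[-74.0, -57.0, 9.0], [-36.0, -33.0, 21.0]]
vial 0.58 [183, 227, 223, 255] [-43. -37.  18.] [[-55.0, -46.0, 13.0], [-30.0, -28.0, 20.0]]
scene floor z [0.01161545 4.48744818 9.07961913]
above rim 99 [[-120.5, -63.6, 47.5], [-116.5, -43.7, 71.8], [-107.1, -24.5, 80.7]]
shoulder 24 [[-118.7, -56.8, 39.7], [-113.4, -55.7, 63.0], [-107.7, -14.0, 79.1]]
vial 0.51 [240, 152, 253, 157] [-42. -44.  16.] [[-55.0, -65.0, 4.0], [-20.0, -30.0, 40.0]]
[-0.2  0.2 -4.3]
```

View pics/w7.png

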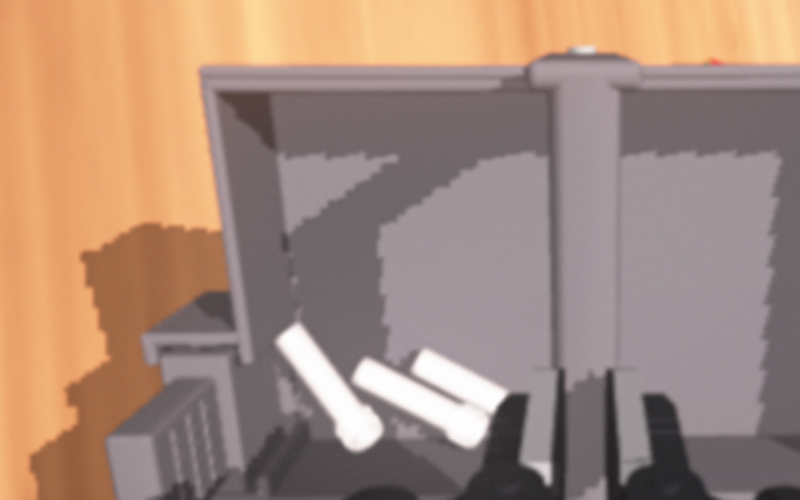

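The gate stands in its pocket, at about (180,430) in this crop. The vials at (330,390), (425,405) and (460,380) lie along the -y wall near the corner. I'll tip the -x end further so they pack into it.

Request:
apply_moves(deltas=[[0,0,0,-0.05,0,0,0],[0,0,0,-0.08,0,0,0],[0,0,0,-0.08,0,0,0],[0,0,0,-0.04,0,0,0],[0,0,0,0,-0.05,0,0],[0,0,0,0,-0.05,0,0],[0,0,0,0,0,0,0],[0,0,0,0,0,0,0],[0,0,0,0,0,0,0],[0,0,0,0,0,0,0]])

```text
time_s: 19.15
ee_pos: [606.1, 67.6, 253.6]
tcp_rot: [2.46, -0.339, 1.554]
ft_force: [0.7, 0.3, -4.9]
width: 8.3
grasp_force: 98.6
```

```bash
cat > v.py <<'E'
from t import *
st=sense();s=cam("wrist");P=cloud(s);L=trayframe(P,st); save(s,"w8.png",(20,90,340,290),2.5)
for d in masks_of("vial_0","wrist"): print("vial",round(d["confidence"],2),[int(x) for x in d["box"]],np.nanmedian(L[d["region"]],0).round(0),np.nanpercentile(L[d["region"]],[4,96],axis=0).round(0).tolist())
q=L[np.isfinite(L).all(-1)]
q=q[(q[:,0]<-101)&(q[:,0]>-135)&(q[:,1]<0)&(q[:,1]>-75)&(q[:,2]<110)&(q[:,2]>47)]; print("tab",np.percentile(q,[2,50,98],axis=0).round(1).tolist())
R=Ro.from_euler('xyz',st["tcp_rot"]).as_matrix(); print("slopes deg: x",np.degrees(np.arcsin(R[2,1])),"y",np.degrees(np.arcsin(R[2,0])),st["qpos"].round(2),st["ft_force"].round(1))
c=np.array([[-127,-63,0],[-98,-63,0]]); Rt=np.stack([R[:,1],R[:,0],-R[:,2]],1); print("corner world",((c-[0,0,74])@Rt.T+st["ee_pos"]).round(0).tolist())
E
python3 v.py
```

```text
vial 0.98 [130, 219, 173, 269] [-86. -39.  21.] [[-98.0, -56.0, 16.0], [-74.0, -20.0, 23.0]]
vial 0.77 [159, 235, 214, 268] [-56. -44.  20.] [[-76.0, -56.0, 15.0], [-38.0, -32.0, 22.0]]
vial 0.61 [180, 230, 224, 253] [-44. -36.  19.] [[-57.0, -45.0, 15.0], [-30.0, -28.0, 21.0]]
tab [[-119.0, -59.8, 47.1], [-108.9, -33.0, 73.1], [-106.5, -19.4, 82.7]]
slopes deg: x 36.44517805986015 y 19.442330969616574 [-0.24 -0.25  2.17  0.66  0.69 -0.51] [ 0.7  0.3 -4.9]
corner world [[554.0, 55.0, 103.0], [576.0, 48.0, 120.0]]
```

The vials are wedged diagonally. I'll level the y tilt so they drop square against the -x end wall, then tilt -y down again.

Request:
apply_moves(deltas=[[0,0,0,0,-0.08,0,0],[0,0,0,0,-0.1,0,0],[0,0,0,0,-0.1,0,0],[0,0,0,0,-0.1,0,0],[0,0,0,0,-0.08,0,0],[0,0,0,0,0,0,0],[0,0,0,0,0,0,0],[0,0,0,0,0,0,0],[0,0,0,0,0,0,0]])

```text
time_s: 20.38
ee_pos: [606.0, 67.3, 253.8]
tcp_rot: [2.505, 0.026, 1.269]
ft_force: [-0.3, -0.1, -4.9]
width: 8.2
grasp_force: 98.7
```

```bash
python3 v.py
```

```text
vial 0.86 [154, 209, 211, 248] [-58. -25.  18.] [[-77.0, -37.0, 14.0], [-40.0, -13.0, 20.0]]
vial 0.76 [160, 231, 213, 263] [-55. -41.  18.] [[-75.0, -54.0, 12.0], [-38.0, -29.0, 20.0]]
vial 0.67 [130, 219, 171, 265] [-86. -36.  19.] [[-98.0, -53.0, 14.0], [-74.0, -16.0, 21.0]]
tab [[-118.5, -50.5, 48.4], [-108.9, -30.8, 73.2], [-107.0, -18.1, 80.9]]
slopes deg: x 36.465738670554295 y -1.5146453891098137 [ 0.04 -0.18  2.07 -0.36  0.68  0.55] [-0.3 -0.1 -4.9]
corner world [[531.0, 21.0, 121.0], [553.0, 14.0, 138.0]]
```

Request:
apply_moves(deltas=[[0,0,0,0,0.04,0,0],[0,0,0,0,0.08,0,0],[0,0,0,0,0.1,0,0],[0,0,0,0,0.1,0,0],[0,0,0,0,0.1,0,0],[0,0,0,0,0.08,0,0],[0,0,0,0,0.04,0,0],[0,0,0,0,0,0,0],[0,0,0,0,0,0,0],[0,0,0,0,0,0,0]])

```text
time_s: 21.72
ee_pos: [606.2, 68.1, 254.1]
tcp_rot: [2.439, -0.399, 1.61]
ft_force: [0.3, 0.3, -4.5]
width: 8.3
grasp_force: 98.6
```

```bash
python3 v.py
```

```text
vial 0.77 [129, 222, 171, 270] [-86. -39.  21.] [[-98.0, -56.0, 17.0], [-74.0, -20.0, 23.0]]
vial 0.73 [162, 237, 212, 268] [-56. -44.  20.] [[-75.0, -55.0, 16.0], [-38.0, -32.0, 22.0]]
vial 0.61 [132, 203, 194, 240] [-74. -19.  20.] [[-92.0, -32.0, 10.0], [-55.0, -7.0, 22.0]]
tab [[-118.9, -61.7, 47.2], [-108.8, -33.8, 72.9], [-106.1, -19.6, 83.0]]
slopes deg: x 36.52032163618786 y 22.882513445516146 [-0.28 -0.24  2.18  0.8   0.74 -0.65] [ 0.3  0.3 -4.5]
corner world [[557.0, 62.0, 102.0], [580.0, 56.0, 119.0]]
```

View pics/w8.png

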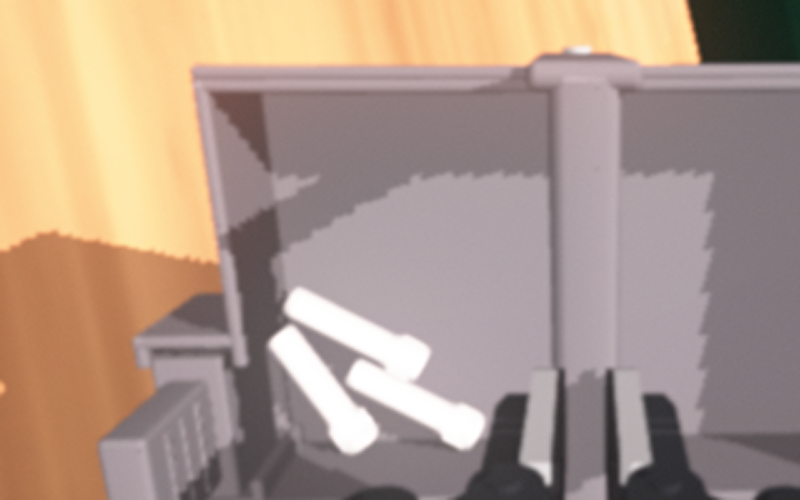

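The vials at (325,390), (360,335) and (415,405) are packed in the spout corner. The gate is in place and the tray is about 100 mm clear of the desk.

```bash
python3 -c "
from workcell import *
print(finish_job())"
```

```text
the job is handed in; nothing more can be done
None
```

The gate is seated in the spout, and the tray was handed in held by its handle about 100 mm above the desk, tilted toward the spout corner with all three vials in it.

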